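# Lift the clean tap nozzle with the tongs

## Task

The tap nozzle on the drip tray has been sanitised and must not be touched by hand: take the sprung tongs from their rest, close their jaws on the nozzle where it stands, and lift it about 12 cm off the tray, roughly upright. Leave the cap nut, the spigot and the regulator on the tray where they are. Finish still holding: the gripper squeezing the tongs, the tongs holding the nozzle still in the air; put nothing down.

Things in the scene. Friction and masses are not known exactly. Their poses are not given: they have to be found in the camera images.
- tongs_grip (a point): Steel tongs, 200 mm long, 18 mm tall, 80 g, lying flat on a rest, arms spread sideways in a V. Point midway between the black grip plates (44 mm long, 18 mm tall, outside of each arm), 33 mm above the table; pivot 95 mm behind, jaw ends 105 mm ahead, balanced here. x axis from pivot to jaws, z up; fixed to the left arm, so it turns clockwise from above by half the joint value when both arms close
- tip_left (a point): centre of the inner face of the left jaw plate of the tongs (plate 40 mm long, 18 mm tall, 4 mm thick). The middle between tip_left and tip_right is the middle of the jaws, about 84 mm ahead of tongs_grip at the same height. At rest the two faces are 60 mm apart; they stand parallel when 24 mm apart
- tip_right (a point): centre of the inner face of the right jaw plate, as tip_left
- tongs_jaw (a joint): closing angle of the tongs, rad: 0 at rest (sprung open; 61 mm across the outsides of the grip plates), 0.20 closed on the nozzle (42 mm), 0.32 at most. Pressing the plates together from 2 N starts to close them, 6 N reaches 0.20, the jaws get half of what is beyond: 25 to 40 N holds well. Plates pressed to 54 mm: jaws 47 mm apart, good for carrying
- rest: rest of the tongs, fixed, 24 mm high: a 4 mm base plate 60 mm wide and two cross bars 90 mm wide, about 80 mm behind and 48 mm ahead of tongs_grip, so fingers have room beside the grip plates. Origin on the table under tongs_grip (within 5 mm), x along the tongs
- nozzle_mid (a point): the nozzle to lift: the tallest and plainest of three brass fittings in a row (any order) on the front of the drip tray. Straight round body 24 mm in diameter, 32 mm foot flange 8 mm tall, 52 mm tall overall, dark bore in its top, 45 to 70 g. Point at its centre, 26 mm above the tray; z up. Grip the body with the middle of the jaws 28 to 34 mm above the tray
- capnut: cap nut, a low round brass fitting 38 mm wide and 22 mm tall, standing in the row; to be left alone. Origin at the centre of its underside
- spigot: spigot, a brass fitting with a 34 mm foot, a thin 12 mm stem and a 22 mm head, 44 mm tall, standing in the row; to be left alone. Origin at the centre of its underside
- regulator: gas regulator with one gauge on the back part of the tray, 62 mm tall, about 130 mm long across the tray; to be left alone. Origin at the centre of its underside
- tray: drip tray, fixed, 220 mm (x) by 360 mm (y), its slotted steel top 22 mm above the table. Origin at the centre of its underside; the fittings stand 50 mm in front of its middle (-x), about 100 mm apart along y

How it is judged:
By the outcome, as a careful person would: the job done as asked, in the order asked, and still so for the second after the job is handed in, while the arm keeps its last pose, push and grip.
It also fails if it takes over 45 s, if anything falls off the work surface, if the arm or the gripper's body presses on something with over 40 N, if the wrist force passes 120 N, or if a joint passes its speed limit or range.

## Robot

A 6-joint arm with a two-finger parallel gripper is mounted at the origin on the work surface. World frame = base frame: x ahead of the robot, y to its left, z up, the work surface at z = 0. Lengths are in m, angles in rad, forces in N, time in s.
With the tool pointing down it reaches from about 0.275 to 0.825 m from the base axis. Payload 5.2 kg.
Tool frame: the origin (TCP) lies midway between the tips of the shut fingers; the grasp point (between the pads) lies 19 mm behind it; z points along the fingers, y is the line along which they close (so a half turn about z gives the same grasp; the last joint's range is limited). The gripper opens to 93 mm and grips with 3 to 60 N. Pads are 15 mm wide; open, the fingers measure 128 mm over their backs; the gripper's body (75 mm by 188 mm) begins 65 mm behind the grasp point.
Start: joints at [-1.506, 0.259, 1.535, -0, 1.348, -0.203], TCP at [0.146, -0.53, 0.219] pointing down, gripper open.
Joint ranges: [-3.14, 3.14], [-0.91, 2.08], [0.19, 2.58], [-1.22, 4.36], [0.22, 2.71], [-3.12, 3.12]. Speed limits (rad/s): [2.57, 2.57, 3.14, 3.14, 3.14, 3.14].

## Interface

Orientations are given as a unit quaternion [w, x, y, z].
In Python, from workcell import * gives the robot as it stands.
- The arm moves only by the tool play_rows, never from a script. Its argument "series" is a list of rows, each an object with "delta_rot": the turn, a rotation vector about the tool's x, y, z in rad, a list of three; "translation": the shift along the tool's x, y, z in mm, a list of three; "gripper": the finger opening in mm, from 0 to 93. A call has exactly 5 rows; each row is the pose to reach, as a shift and turn from the pose commanded when the call began, along the tool's axes at that moment; what a row does not reach only later rows make up. A row lasts 1/8 s, in which the tool goes at most 62.5 mm and 10.7 degrees, less where a joint would pass 70% of its speed; a pose out of reach is approached as far as the arm can. A call with a gripper value outside its range is refused whole. The fingers move at their own pace and stop on an object; "newtons" is the grip in N (left out, the last holds). Time passes only in rows, so rows that repeat a pose let the fingers close, or fill a call up. It gives the time, the measured TCP pose, the force, the opening and the grip force at its end, in the units of the state.
- get_obs(): the state, without advancing time (a new reading comes with each control period).
- get_image(name): name is "scene" or "top" or "wrist"; returns the picture (420x560x3 uint8, red, green, blue); there is no depth.
- camera_params(name): a dict with "K" (3x3 intrinsics, pixels), "R" (3x3) and "t" (3): a world point X has camera coordinates R X + t. Camera axes: x right, y down, z forward; pixel columns grow to the right and rows downward; lengths in m; the calibration is good to about 2 mm. A picture is of the moment at which its call begins: read the wrist's pose just before it. camera_params takes no time and is no camera call; for the wrist camera it gives the pose at the moment of the call.
- close_job(): hands the job in; it is judged then, once.
The state is a dict: "time": time; "joint_pos": joint angles; "joint_velocities": joint speeds; "joint_efforts": joint torques, N m; "position": TCP position; "tcp_rot": TCP orientation; "ft_force": force on the tool from outside, world axes, zero at the start; "wrist_torque": the same for the moment, N m; "grip_width": finger opening in m; "grasp_force": force on a finger pad.
Only numpy, scipy, OpenCV 4.12 (cv2) and the standard library are available. Lean on these libraries where they do the work, as an engineer would, in place of code of your own. Each camera call takes 0.05 s, during which the arm holds its last target. There are 200 camera calls.

## Working session

There is one attempt and no reset: what is moved stays moved. The work goes in short steps, Python scripts to look and compute and a tool call to move; the robot and the scene stay as the last step left them, time stands still between calls to the robot, and variables do not carry over. Pictures are saved under pics/ and viewed, at most 10 in all, crops included, and the job is handed in when it is done.

Besides the shell and the picture viewer there is one more tool, called after ">>>" as a command line: name --argument value ..., lists and objects as JSON in quotes. play_rows: Moves the arm, as the interface text tells. Its arguments: {"type":"object","properties":{"series":{"type":"array"},"newtons":{"type":"number"}},"required":["series"]}

```bash
mkdir -p pics; cat > h.py <<'E'
from workcell import *
import numpy as np, cv2
def save(n,f):
    im=get_image(n); cv2.imwrite('pics/'+f,im[:,:,::-1]); return im
def ray(cp,uv,z):
    d=np.linalg.inv(cp['K'])@[uv[0],uv[1],1]; c=-cp['R'].T@cp['t']; d=cp['R'].T@d
    return c+d*(z-c[2])/d[2]
def proj(cp,X):
    p=cp['K']@(cp['R']@np.array(X)+cp['t']); return p[:2]/p[2]
E
python3 - <<'E'
from h import *
for n in['top','scene']:
    save(n,n+'1.png'); cp=camera_params(n); print(n,-cp['R'].T@cp['t'],cp['K'][0,0])
o=get_obs();print(o['time'],o['position'],o['tcp_rot'])
E
```

```text
top [ 0.41015238 -0.03116379  0.8887133 ] 460.69630557348034
scene [ 1.16167347 -0.00797523  0.8810994 ] 527.9907710516654
0.1 [ 0.14551217 -0.52992732  0.21793354] [-7.75628086e-04  9.91053124e-01  1.33465726e-01  6.15876557e-05]
```

View pics/top1.png

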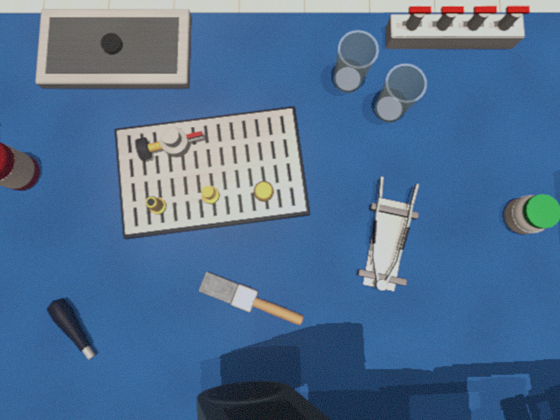

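View pics/scene1.png

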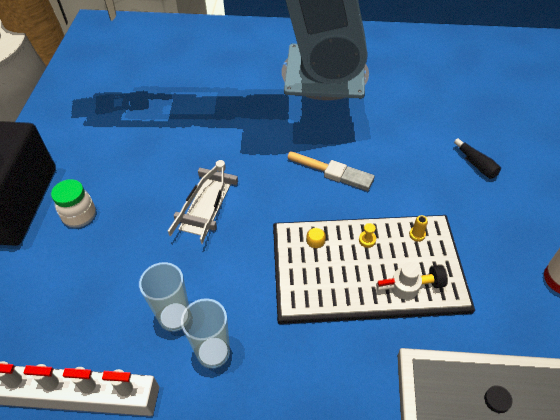

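Top view: the nozzle is the left fitting, near (155,204), with its dark bore visible. The spigot is at (209,194) and the cap nut at (263,190). The tongs have their pivot near (382,286) and jaw ends at (380,180) and (417,185). I'll enlarge both areas.

```bash
python3 - <<'E'
from h import *
im=cv2.imread('pics/top1.png')
a=cv2.resize(im[170:300,345:435],None,fx=4.6,fy=4.6,interpolation=cv2.INTER_CUBIC)
b=cv2.resize(im[180:225,135:180],None,fx=8,fy=8,interpolation=cv2.INTER_CUBIC)
o=np.zeros((598,780,3),np.uint8);o[:a.shape[0],:a.shape[1]]=a;o[:360,415:775]=b
cv2.imwrite('pics/crop1.png',o)
cp=camera_params('top')
for n,uv,z in[('pivot',(382,286),.033),('jl',(380,180),.033),('jr',(417,185),.033),('noz foot',(158,207),.03),('noz top',(154,203),.074),('spig',(209,194),.06),('cap',(263,190),.044)]: print(n,ray(cp,uv,z).round(4))
E
```

```text
pivot [ 0.3864 -0.221   0.033 ]
jl [ 0.584  -0.2239  0.033 ]
jr [ 0.5744 -0.2934  0.033 ]
noz foot [0.5331 0.1952 0.03  ]
noz top [0.534 0.191 0.074]
spig [0.5527 0.0951 0.06  ]
cap [ 0.563  -0.0029  0.044 ]
```

View pics/crop1.png

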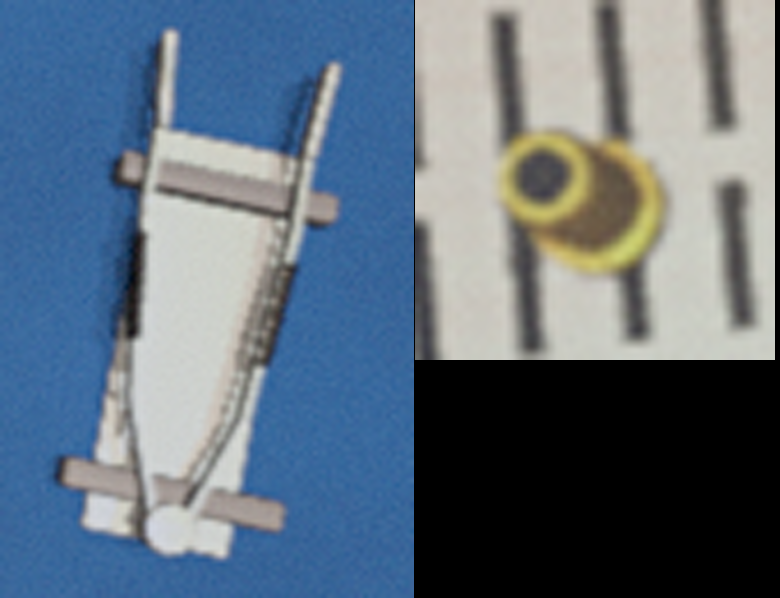

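The crop shows the tongs' pivot at about (382,285), jaw ends at (382,177) and (417.4,184.3), and grip plates at about (374.6,232) and (404.8,238). The nozzle's top is at (151,201.6) and its foot at (158.5,206.2).

```bash
python3 - <<'E'
from h import *
cp=camera_params('top')
P=lambda uv,z:ray(cp,uv,z)[:2]
piv=P((382,285),.043);jl=P((382,177),.042);jr=P((417.4,184.3),.042);gl=P((374.6,232),.040);gr=P((404.8,238),.040)
m=(jl+jr)/2; d=m-piv; L=np.hypot(*d); d/=L
print('piv',piv,'jaw mid',m,'L',L,'gap',np.hypot(*(jl-jr)),'yaw',np.arctan2(d[1],d[0]))
print('grip mid from piv',piv+.095*d,'from plates',(gl+gr)/2,'plate sep',np.hypot(*(gl-gr)), np.arctan2(*(-(gl-gr)[[0]],(gl-gr)[[1]])))
print('noz',P((151,201.6),.074),P((158.5,206.2),.030))
o=get_obs();print(o['joint_pos'])
E
```

```text
piv [ 0.388506   -0.21885056] jaw mid [ 0.58095299 -0.2586396 ] L 0.19651720714769985 gap 0.06716528119129049 yaw -0.20388054700596434
grip mid from piv [ 0.48153839 -0.23808531] from plates [ 0.47927154 -0.23674242] plate sep 0.05637166430171907 [-0.19825691]
noz [0.53656651 0.19647989] [0.53461586 0.19428926]
[-1.50583727e+00  2.59249254e-01  1.53592011e+00  1.64839593e-05
  1.34797935e+00 -2.02775035e-01]
```

>>> play_rows --series '[{"translation": [32,-15,8],"delta_rot": [0,0,0.05],"gripper": 93},{"translation": [80,-38,20],"delta_rot": [0,0,0.12],"gripper": 93},{"translation": [128,-62,32],"delta_rot": [0,0,0.18],"gripper": 93},{"translation": [176,-85,44],"delta_rot": [0,0,0.24],"gripper": 93},{"translation": [224,-108,56],"delta_rot": [0,0,0.3],"gripper": 93}]'

```text
time: 0.72
position: [0.3339, -0.3655, 0.1621]
tcp_rot: [-0.0, 1.0, -0.017, -0.0]
ft_force: [0.5, -0.9, 0.2]
grip_width: 0.0931
grasp_force: 0.0
```

```bash
cat >> h.py <<'E'
def go(x,y,z,yaw):
    o=get_obs();w,qx,qy,qz=o['tcp_rot'];p=o['position'];a=2*np.arctan2(qy,qx);a=(a+np.pi)%(2*np.pi)-np.pi
    d=np.array([x,y,z])-p
    print('t',round(o['time'],2),'p',p.round(4),'yaw',round(a,3),'q',np.round([w,qz],3),'j6',round(o['joint_pos'][5],2),'F',o['ft_force'].round(1),'gw',round(o['grip_width'],4),'gf',round(o['grasp_force'],1))
    print('d mm',np.round([1e3*(d[0]*np.cos(a)+d[1]*np.sin(a)),1e3*(d[0]*np.sin(a)-d[1]*np.cos(a)),-1e3*d[2]],1),'rz',round(a-yaw,3))
E
python3 -c "
from h import *
go(.481,-.238,.12,-.2)"
```

```text
t 0.72 p [ 0.3339 -0.3655  0.1621] yaw -0.035 q [-0. -0.] j6 0.55 F [ 0.5 -0.9  0.2] gw 0.0931 gf 0.0
d mm [ 142.6 -132.5   42.1] rz 0.165
```

>>> play_rows --series '[{"translation": [34,-32,10],"delta_rot": [0,0,0.04],"gripper": 93},{"translation": [70,-65,20],"delta_rot": [0,0,0.08],"gripper": 93},{"translation": [106,-98,31],"delta_rot": [0,0,0.12],"gripper": 93},{"translation": [135,-125,40],"delta_rot": [0,0,0.155],"gripper": 93},{"translation": [143,-132,42],"delta_rot": [0,0,0.165],"gripper": 93}]'

```text
time: 1.35
position: [0.4809, -0.2375, 0.1196]
tcp_rot: [-0.001, 0.995, -0.097, -0.001]
ft_force: [0.1, -0.4, 0.0]
grip_width: 0.0926
grasp_force: 0.0
```

```bash
python3 -c "
from h import *
go(.481,-.238,.015,-.2)
cp=camera_params('wrist');save('wrist','w1.png');go(.481,-.238,.015,-.2)
print(-cp['R'].T@cp['t'],cp['R'][2]); np.savez('w1.npz',**{k:cp[k] for k in 'KRt'})"
```

```text
t 1.35 p [ 0.4809 -0.2375  0.1196] yaw -0.195 q [-0.001 -0.001] j6 1.1 F [ 0.1 -0.4  0. ] gw 0.0926 gf 0.0
d mm [  0.2   0.4 104.6] rz 0.005
t 1.4 p [ 0.4811 -0.2378  0.1198] yaw -0.195 q [-0.001 -0.001] j6 1.1 F [0.4 0.8 0.3] gw 0.0927 gf 0.0
d mm [ -0.    0.2 104.8] rz 0.005
[ 0.56322639 -0.25376059  0.28673019] [-0.29209744  0.05891578 -0.95457216]
```

View pics/w1.png

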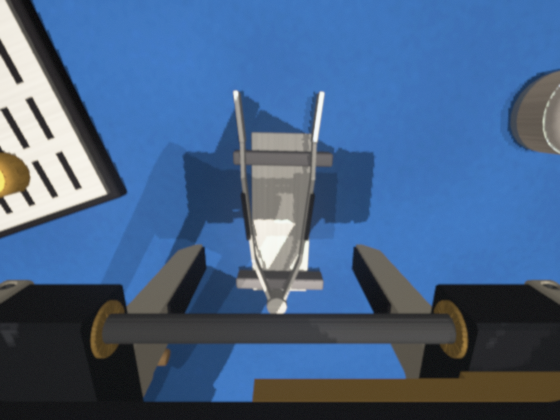

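The wrist view shows the tongs centred and aligned. Jaw ends are at (238,93) and (321,93), the pivot is at (277,306), and the grip plates span rows 192–240 at columns 247 and 309.

```bash
python3 -c "
from h import *
cp=np.load('w1.npz')
P=lambda u,v:ray(cp,(u,v),.041)[:2]
piv=P(277,306);m=(P(238,94)+P(321,94))/2;d=m-piv;L=np.hypot(*d);d/=L
g=(P(247,217)+P(309,217))/2
print(piv,m,L,np.arctan2(d[1],d[0]),piv+.095*d,g)
"
```

```text
[ 0.39055667 -0.21754469] [ 0.58223523 -0.25791229] 0.19588316698912667 -0.2075672649861378 [ 0.48351751 -0.23712228] [ 0.48179342 -0.23671272]
```

>>> play_rows --series '[{"translation": [0.5,0,28],"delta_rot": [0,0,0.01],"gripper": 93},{"translation": [1,0,62],"delta_rot": [0,0,0.01],"gripper": 90},{"translation": [1,0,90],"delta_rot": [0,0,0.01],"gripper": 85},{"translation": [1,0,104],"delta_rot": [0,0,0.01],"gripper": 80},{"translation": [1,0,104],"delta_rot": [0,0,0.01],"gripper": 75}]'

```text
time: 2.02
position: [0.4803, -0.2402, 0.0162]
tcp_rot: [-0.0, 0.995, -0.104, -0.001]
ft_force: [-0.3, -0.2, 0.1]
grip_width: 0.076
grasp_force: 0.0
```

>>> play_rows --newtons 10 --series '[{"translation": [0,0,0],"delta_rot": [0,0,0],"gripper": 66},{"translation": [0,0,0],"delta_rot": [0,0,0],"gripper": 60},{"translation": [0,0,0],"delta_rot": [0,0,0],"gripper": 56},{"translation": [0,0,0],"delta_rot": [0,0,0],"gripper": 54},{"translation": [0,0,0],"delta_rot": [0,0,0],"gripper": 54}]'

```text
time: 2.65
position: [0.4821, -0.2404, 0.0178]
tcp_rot: [0.001, 0.995, -0.103, 0.001]
ft_force: [1.3, 0.1, 5.9]
grip_width: 0.0543
grasp_force: 5.0
```

```bash
python3 -c "
from h import *
go(.481,-.238,.015,-.2)"
```

```text
t 2.65 p [ 0.4821 -0.2404  0.0178] yaw -0.207 q [0.001 0.001] j6 1.11 F [1.3 0.1 5.9] gw 0.0543 gf 5.0
d mm [-1.6 -2.2  2.8] rz -0.007
```

>>> play_rows --series '[{"translation": [0,0,-4],"delta_rot": [0,0,0],"gripper": 54},{"translation": [0,0,-12],"delta_rot": [0,0,0],"gripper": 54},{"translation": [0,0,-24],"delta_rot": [0,0,0],"gripper": 54},{"translation": [0,0,-38],"delta_rot": [0,0,0],"gripper": 54},{"translation": [0,0,-50],"delta_rot": [0,0,0],"gripper": 54}]'

```text
time: 3.28
position: [0.4814, -0.24, 0.068]
tcp_rot: [0.0, 0.995, -0.103, 0.0]
ft_force: [-0.0, 0.2, -0.9]
grip_width: 0.0544
grasp_force: 3.1
```

```bash
python3 -c "
from h import *
go(.481,-.238,.015,-.2)
save('wrist','w2.png')"
```

```text
t 3.27 p [ 0.4814 -0.24    0.068 ] yaw -0.207 q [0. 0.] j6 1.11 F [-0.   0.2 -0.9] gw 0.0544 gf 3.1
d mm [-0.8 -1.9 53. ] rz -0.007
```

View pics/w2.png

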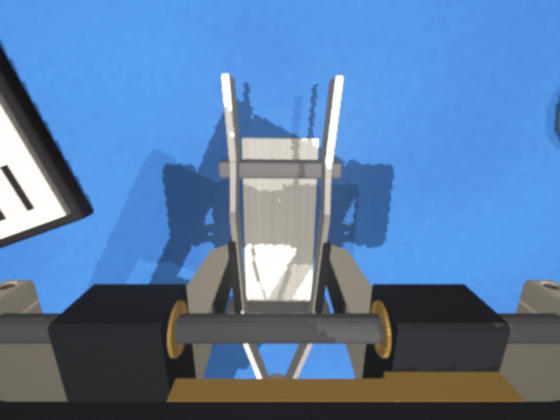

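The tongs are held level and clear of the rest. Jaw ends are at (226,76) and (338,76), and the weight reads 0.9 N. Next I carry them over to the nozzle.

>>> play_rows --series '[{"translation": [-1,-4,-10],"delta_rot": [0,0,0],"gripper": 54},{"translation": [-6,-20,-20],"delta_rot": [0,0,-0.01],"gripper": 54},{"translation": [-14,-49,-30],"delta_rot": [0,0,-0.04],"gripper": 54},{"translation": [-25,-90,-40],"delta_rot": [0,0,-0.07],"gripper": 54},{"translation": [-38,-134,-48],"delta_rot": [0,0,-0.11],"gripper": 54}]'

```text
time: 3.95
position: [0.471, -0.0989, 0.1152]
tcp_rot: [-0.0, 0.999, -0.048, 0.0]
ft_force: [0.0, 0.0, -1.1]
grip_width: 0.0541
grasp_force: 3.1
```

```bash
python3 -c "
from h import *
go(.4523,.1838,.118,.14)"
```

```text
t 3.95 p [ 0.471  -0.0989  0.1152] yaw -0.096 q [-0.  0.] j6 1.23 F [ 0.   0.  -1.1] gw 0.0541 gf 3.1
d mm [ -45.7 -279.6   -2.8] rz -0.236
```

>>> play_rows --series '[{"translation": [-7,-43,-1],"delta_rot": [0,0,-0.036],"gripper": 54},{"translation": [-14,-86,-2],"delta_rot": [0,0,-0.073],"gripper": 54},{"translation": [-21,-129,-2],"delta_rot": [0,0,-0.11],"gripper": 54},{"translation": [-28,-172,-2],"delta_rot": [0,0,-0.145],"gripper": 54},{"translation": [-34,-208,-2],"delta_rot": [0,0,-0.175],"gripper": 54}]'

```text
time: 4.58
position: [0.4565, 0.1118, 0.1169]
tcp_rot: [-0.0, 0.999, 0.04, -0.0]
ft_force: [-0.0, -0.2, -0.9]
grip_width: 0.0542
grasp_force: 3.1
```

>>> play_rows --series '[{"translation": [-7,-27,0],"delta_rot": [0,0,-0.025],"gripper": 54},{"translation": [-13,-46,0],"delta_rot": [0,0,-0.045],"gripper": 54},{"translation": [-17,-60,0],"delta_rot": [0,0,-0.055],"gripper": 54},{"translation": [-20,-68,0],"delta_rot": [0,0,-0.061],"gripper": 54},{"translation": [-20,-70,0],"delta_rot": [0,0,-0.061],"gripper": 54}]'

```text
time: 5.2
position: [0.4322, 0.1779, 0.1167]
tcp_rot: [0.0, 0.998, 0.07, -0.0]
ft_force: [0.7, -0.2, -0.2]
grip_width: 0.0542
grasp_force: 3.1
```

```bash
python3 -c "
from h import *
go(.4523,.1838,.118,.14)
cp=camera_params('wrist');w=save('wrist','w3.png'); np.savez('w3.npz',**{k:cp[k] for k in 'KRt'})
"
```

```text
t 5.2 p [0.4322 0.1779 0.1167] yaw 0.139 q [ 0. -0.] j6 1.58 F [ 0.7 -0.2 -0.2] gw 0.0542 gf 3.1
d mm [20.7 -3.  -1.3] rz -0.001
```

View pics/w3.png

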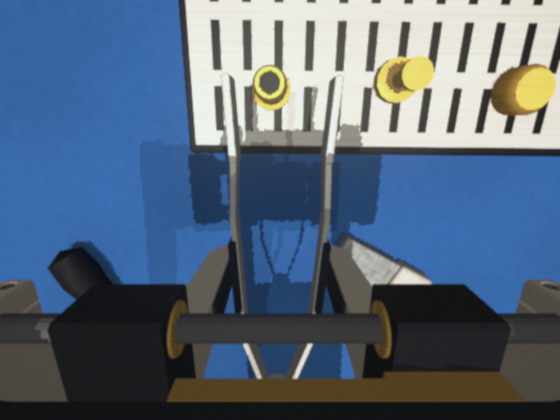

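The nozzle's top is at (270,82) and its foot is near (272,93). The jaw ends are at (226,76) and (338,76).

```bash
python3 -c "
from h import *
cp=np.load('w3.npz');p=np.array([.4322,.1779]);a=.139
x=np.array([np.cos(a),np.sin(a)]);y=np.array([np.sin(a),-np.cos(a)])
for n,uv,z in [('top',(270,82),.074),('foot',(272,93),.03),('jl',(226,76),.141),('jr',(338,76),.141),('jl-3',(226,76),.138)]:
    X=ray(cp,uv,z); q=X[:2]-p; print(n,X.round(4),'tool xy',(1e3*np.array([q@x,q@y])).round(1))
"
```

```text
top [0.5385 0.1986 0.074 ] tool xy [108.1  -5.7]
foot [0.5354 0.1978 0.03  ] tool xy [105.   -5.4]
jl [0.5308 0.2157 0.141 ] tool xy [102.8 -23.8]
jr [0.5377 0.1655 0.141 ] tool xy [102.8  26.9]
jl-3 [0.5311 0.2162 0.138 ] tool xy [103.2 -24.3]
```

>>> play_rows --series '[{"translation": [10,-3,0],"delta_rot": [0,0,0],"gripper": 54},{"translation": [20,-6,0],"delta_rot": [0,0,0],"gripper": 54},{"translation": [24,-7,0],"delta_rot": [0,0,0],"gripper": 54},{"translation": [24,-7,8],"delta_rot": [0,0,0],"gripper": 54},{"translation": [24,-7,20],"delta_rot": [0,0,0],"gripper": 54}]'

```text
time: 5.88
position: [0.4552, 0.1878, 0.096]
tcp_rot: [0.0, 0.998, 0.069, -0.0]
ft_force: [-0.6, 0.1, -0.8]
grip_width: 0.0542
grasp_force: 3.1
```

>>> play_rows --series '[{"translation": [0,0,15],"delta_rot": [0,0,0],"gripper": 54},{"translation": [0,0,31],"delta_rot": [0,0,0],"gripper": 54},{"translation": [0,0,46],"delta_rot": [0,0,0],"gripper": 54},{"translation": [0,0,56],"delta_rot": [0,0,0],"gripper": 54},{"translation": [0,0,58],"delta_rot": [0,0,0],"gripper": 54}]'

```text
time: 6.5
position: [0.4547, 0.1878, 0.0378]
tcp_rot: [0.0, 0.998, 0.069, -0.001]
ft_force: [-0.1, -0.4, -0.4]
grip_width: 0.054
grasp_force: 3.1
```

```bash
python3 -c "
from h import *
go(.4523,.1838,.0375,.14)
a=save('wrist','w4.png')[:,:,::-1];b=get_image('scene')[:,:,::-1]
b=cv2.resize(b[190:310,340:480],None,fx=2.8,fy=2.8,interpolation=cv2.INTER_CUBIC)
o=np.zeros((336,792,3),np.uint8);o[:,:400]=a[0:336,100:500];o[:b.shape[0],400:]=b;cv2.imwrite('pics/c4.png',o)
cp=camera_params('scene')
"
```

```text
t 6.5 p [0.4547 0.1878 0.0378] yaw 0.139 q [ 0.    -0.001] j6 1.6 F [-0.1 -0.4 -0.4] gw 0.054 gf 3.1
d mm [-2.9  3.6  0.3] rz -0.001
```

View pics/c4.png

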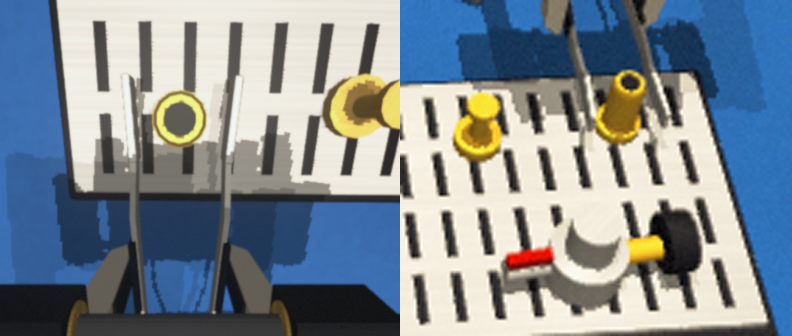

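The nozzle stands centred between the jaws. In the left crop it is at (179,119), with the jaws at columns 128 and 234. A quick check of the jaw height follows in the scene view, where the right jaw end's bottom is near crop (587,150).

```bash
python3 -c "
from h import *
cp=camera_params('scene');p=np.array([.4547,.1878]);a=.139
x=np.array([np.cos(a),np.sin(a)]);y=np.array([np.sin(a),-np.cos(a)])
for s in(-24,27):
  for z in(.040,.044,.048,.062):
    q=proj(cp,[*(p+.105*x+s*1e-3*y),z]);print(s,z,400+(q[0]-340)*2.8,(q[1]-190)*2.8)
"
```

```text
-24 0.04 661.0056879510887 134.92757342880498
-24 0.044 662.2314727048042 131.60559856005906
-24 0.048 663.4648250788262 128.2631148341112
-24 0.062 667.8421762322538 116.40014257957354
27 0.04 588.3241723698262 139.074774403071
27 0.044 589.3284530329772 135.7584218153754
27 0.048 590.3389472369331 132.42155076816488
27 0.062 593.9254502401191 120.57813990523184
```

```bash
python3 -c "
from h import *
b=get_image('scene')[:,:,::-1]
b=cv2.resize(b[180:250,385:450],None,fx=8.5,fy=8.5,interpolation=cv2.INTER_CUBIC)
cv2.imwrite('pics/c5.png',b)
"
```

```text
(no output)
```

View pics/c5.png

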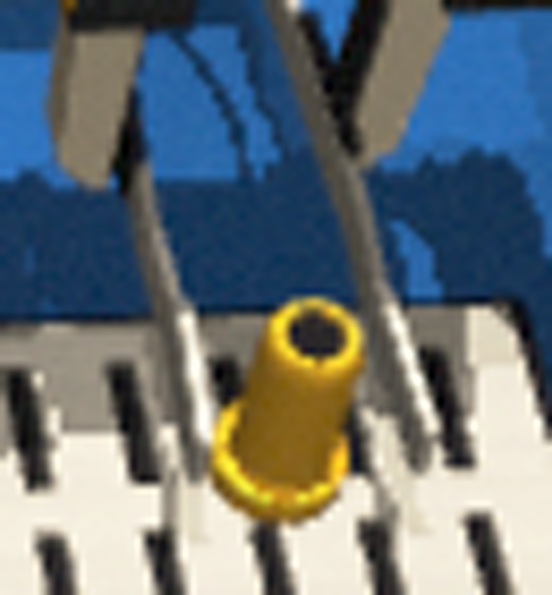

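The jaw ends are at crop (195,430–475) and (430,430–470), with pale reflections on the tray below them. The nozzle top is at (318,333). I'll use the nozzle as the reference for the height.

```bash
python3 -c "
from h import *
cp=camera_params('scene');p=np.array([.4547,.1878]);a=.139
x=np.array([np.cos(a),np.sin(a)]);y=np.array([np.sin(a),-np.cos(a)])
c=lambda X:((proj(cp,X)-[385,180])*8.5).round(0)
print('top',c([.5365,.1975,.074]),'foot front-bottom',c([.5525,.1975,.022]),'flange ctr',c([.5365,.1975,.03]))
for s in(-26,29):
  for f in(.103,.105):
    print(s,f,[c([*(p+f*x+s*1e-3*y),z]) for z in(.044,.049,.062,.067)])
"
```

```text
top [306. 332.] foot front-bottom [268. 522.] flange ctr [269. 446.]
-26 0.103 [array([420., 477.]), array([425., 464.]), array([437., 431.]), array([442., 418.])]
-26 0.105 [array([422., 484.]), array([427., 471.]), array([439., 438.]), array([444., 425.])]
29 0.103 [array([182., 490.]), array([186., 478.]), array([196., 444.]), array([199., 431.])]
29 0.105 [array([184., 498.]), array([187., 485.]), array([197., 452.]), array([201., 439.])]
```

The jaws sit about 3 mm high, so I'll lower 3 mm and then squeeze.

>>> play_rows --newtons 12 --series '[{"translation": [0,0,2],"delta_rot": [0,0,0],"gripper": 54},{"translation": [0,0,3],"delta_rot": [0,0,0],"gripper": 54},{"translation": [0,0,3],"delta_rot": [0,0,0],"gripper": 50},{"translation": [0,0,3],"delta_rot": [0,0,0],"gripper": 46},{"translation": [0,0,3],"delta_rot": [0,0,0],"gripper": 42}]'

```text
time: 7.28
position: [0.4553, 0.1879, 0.0357]
tcp_rot: [-0.0, 0.998, 0.069, 0.0]
ft_force: [0.0, 0.6, -0.6]
grip_width: 0.0429
grasp_force: 5.9
```

>>> play_rows --newtons 33 --series '[{"translation": [0,0,0],"delta_rot": [0,0,0],"gripper": 40},{"translation": [0,0,0],"delta_rot": [0,0,0],"gripper": 36},{"translation": [0,0,0],"delta_rot": [0,0,0],"gripper": 32},{"translation": [0,0,0],"delta_rot": [0,0,0],"gripper": 32},{"translation": [0,0,0],"delta_rot": [0,0,0],"gripper": 32}]'

```text
time: 7.9
position: [0.4554, 0.1879, 0.0357]
tcp_rot: [0.0, 0.998, 0.069, 0.0]
ft_force: [0.4, -0.2, -0.6]
grip_width: 0.0417
grasp_force: 32.9
```

Gripped at 41.7 mm and 33 N, as expected for jaws closed on the nozzle. Now I lift.

>>> play_rows --series '[{"translation": [0,0,-3],"delta_rot": [0,0,0],"gripper": 32},{"translation": [0,0,-9],"delta_rot": [0,0,0],"gripper": 32},{"translation": [0,0,-18],"delta_rot": [0,0,0],"gripper": 32},{"translation": [0,0,-30],"delta_rot": [0,0,0],"gripper": 32},{"translation": [0,0,-42],"delta_rot": [0,0,0],"gripper": 32}]'

```text
time: 8.52
position: [0.4555, 0.188, 0.0788]
tcp_rot: [-0.0, 0.998, 0.069, 0.0]
ft_force: [-0.8, -0.0, -1.3]
grip_width: 0.0415
grasp_force: 32.9
```

>>> play_rows --series '[{"translation": [0,0,-14],"delta_rot": [0,0,0],"gripper": 32},{"translation": [0,0,-30],"delta_rot": [0,0,0],"gripper": 32},{"translation": [0,0,-46],"delta_rot": [0,0,0],"gripper": 32},{"translation": [0,0,-60],"delta_rot": [0,0,0],"gripper": 32},{"translation": [0,0,-70],"delta_rot": [0,0,0],"gripper": 32}]'

```text
time: 9.15
position: [0.4555, 0.188, 0.1488]
tcp_rot: [-0.0, 0.998, 0.069, 0.001]
ft_force: [-0.0, -0.4, -1.3]
grip_width: 0.0417
grasp_force: 32.9
```

>>> play_rows --series '[{"translation": [0,0,-6],"delta_rot": [0,0,0],"gripper": 32},{"translation": [0,0,-9],"delta_rot": [0,0,0],"gripper": 32},{"translation": [0,0,-9],"delta_rot": [0,0,0],"gripper": 32},{"translation": [0,0,-9],"delta_rot": [0,0,0],"gripper": 32},{"translation": [0,0,-9],"delta_rot": [0,0,0],"gripper": 32}]'

```text
time: 9.78
position: [0.4551, 0.1879, 0.1563]
tcp_rot: [0.0, 0.998, 0.069, -0.0]
ft_force: [-0.2, 0.1, -1.2]
grip_width: 0.0414
grasp_force: 32.9
```

```bash
python3 -c "
from h import *
go(.4523,.1838,.0375,.14)
b=get_image('scene')[:,:,::-1]
b=cv2.resize(b[120:320,270:480],None,fx=2.9,fy=2.9,interpolation=cv2.INTER_CUBIC)
cv2.imwrite('pics/c6.png',b)
"
```

```text
t 9.78 p [0.4551 0.1879 0.1563] yaw 0.139 q [ 0. -0.] j6 1.6 F [-0.2  0.1 -1.2] gw 0.0414 gf 32.9
d mm [ -3.3   3.6 118.8] rz -0.001
```

View pics/c6.png

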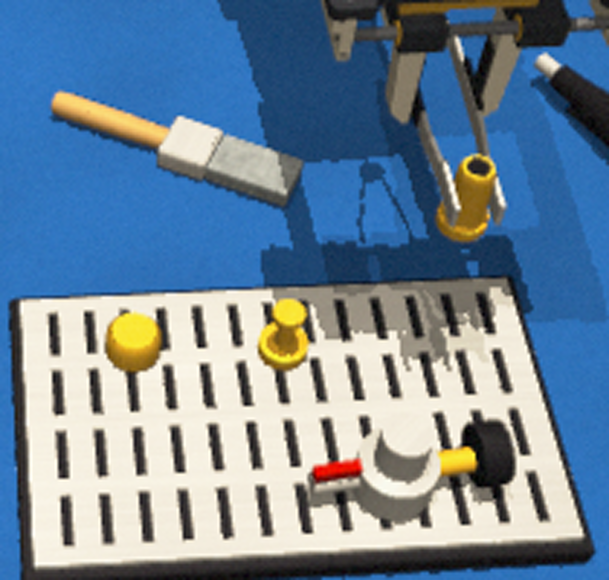

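The nozzle hangs upright in the jaws, with its top at (478,165) in the crop. It has been lifted about 12 cm, and the cap nut, spigot and regulator have not been disturbed. I'm handing in.

```bash
python3 -c "
from workcell import *
print(close_job())"
```

```text
the job is handed in; nothing more can be done
None
```

The nozzle is held upright in the tongs about 12 cm above the tray, gripper squeezing at 33 N; the cap nut, spigot and regulator were left untouched, and the job is handed in at about 10 s.

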